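# Weigh the specimen pail on the spring hand scale

## Task

Weigh the closed steel specimen pail: take the yellow-handled spring scale off its blue stand, bring its hook under the peak of the pail's wire handle and draw it up slowly, so that the spring takes up the weight before the pail leaves the bench, until the pail hangs only about a centimetre clear; hold it still there for two seconds so that the scale can be read. Then set the pail gently down where it stood, unhook the scale and hang it back in its stand, the way it was, and let go. Do not load the scale beyond 9 N, drag, tip or touch the pail by hand, hoist it high, or disturb the other things.

Things in the scene. Friction and masses are not known exactly. Their poses are not given: they have to be found in the camera images.
- scale_grip (a point): Spring hand scale: middle of its yellow grip, 44 (x) x 34 (y) x 46 mm (upright), to be gripped from above across the 34 mm. The grip stands on a black flange 44 x 48 x 8 mm, its underside 32 mm below this point; a clear tube, 20 mm across, hangs 70 mm below the flange, then the steel hook. It hangs upright in the stand's fork by the flange. Axes: z up, x the way the hook opens.
- hook_seat (a point): Inside bottom of the scale's J-hook (5 mm wire), straight below scale_grip by 156 mm when unloaded. Lowest point of the hook 5 mm lower. The shank, at x = -16 mm, rises 35 mm above this point, then bends back to the tube's axis. x, z axes as the scale's; the hook cannot turn or swing.
- hook_tip (a point): Tip of the hook, on the scale's x axis side: 18 mm to +x of hook_seat, its top 16 mm above hook_seat. The hook's mouth is open to +x for 20 mm above the tip: move the hook towards its +x to let a wire in over the tip, then raise it.
- scale: The same scale (140 g in all); origin at the centre of the flange's underside. The hook slides straight down out of the tube against a damped spring, 110 N/m (1 mm for every 0.11 N), by 78 mm at most; unloaded it is all the way in but for 2 mm, so pushing it upward is stiff.
- pail: Closed steel pail with blue lid, 94 mm across, 54 mm to the lid's top; origin at the centre of its underside, z up. It stands on the bench; weight unknown, 0.25 to 0.6 kg. Its stiff wire handle (6 mm thick, fixed upright, joined to the sides) lies in its y-z plane and rises to a peak over the middle; the hook goes under it along the pail's x axis, from either side.
- bail_top (a point): Centre of the wire at the peak of the pail's handle, 108 mm above the pail's underside, over its middle. From the peak the wire falls at 45 degrees for 11 mm to each side (y), then more gently. Axes as the pail's.
- stand: Blue stand, fixed to the bench: base 150 x 100 mm, a post 58 mm to +x and a black fork open to -x, 155 mm high at the top, on which the scale's flange rests; prongs along x, 32 mm apart inside, 50 mm outside. Origin on the bench straight below the scale's place. The scale lifts straight up out of the fork and goes back straight down, hook and tube between the prongs, x axes alike.
- vial: Bystander, leave alone: small screw-top glass vial with a blue cap, 40 mm across, 85 mm tall; origin at its underside.
- forceps: Bystander, leave alone: steel forceps lying flat on the bench, 133 mm long; origin at its underside.
- wash_bottle: Bystander, leave alone: white plastic wash bottle with a blue cap, 64 mm across, 170 mm tall; origin at its underside.
- petri_dish: Bystander, leave alone: closed glass dish, 90 mm across, 15 mm tall; origin at its underside.
- beaker: Bystander, leave alone: empty glass beaker, 80 mm across, 90 mm tall; origin at its underside.
- packet1: Bystander, leave alone: flat kraft-paper tool packet, 210 x 32 x 14 mm; origin at its underside.
- packet2: Bystander, leave alone: flat kraft-paper tool packet, 210 x 32 x 14 mm; origin at its underside.
Mind the look-alikes: they are no part of the job. What is shaped like the pail but pink or turquoise is not meant. Of the things that look like the scale, the larger one is meant.

How it is judged (in metres and radians):
On the way, in this order (a step that is already met when the one before it is completed fails the run):
1. the scale is held in the fingers, free of its stand (contact force between scale and stand below 0.1 N and contact force between the fingers and scale above 2 N and distance of scale_grip from where it was at the start of the episode above 0.01 m), for 0.2 s.
2. the hook pulls on the handle with more than 1 N while the pail still stands on the bench (contact force between scale and pail above 1 N and height (world z) of pail below 0.002 m and angle between pail's own z axis and vertical below 0.1 rad), for 0.2 s.
3. the pail hangs still and upright on the hook, its underside 4 to 20 mm above the bench (height (world z) of pail between 0.004 and 0.02 m and angle between pail's own z axis and vertical below 0.15 rad and contact force between scale and pail above 1.5 N and distance between hook_seat and bail_top below 0.012 m and linear speed of pail below 0.03 m/s), for 1 s.
At the end, for the whole second after the job is handed in: The pail stands upright on the bench, off the hook, at rest, within 40 mm of where it stood; the scale hangs at rest and upright (0.08 rad) by its flange in the stand's fork, grip point 182 to 191 mm high, within 12 mm of its place and 0.3 rad of the stand's x axis (height (world z) of pail below 0.002 m and angle between pail's own z axis and vertical below 0.05 rad and linear speed of pail below 0.01 m/s and contact force between scale and pail below 0.05 N and horizontal distance between scale_grip and stand below 0.012 m and z of scale_grip in the frame of stand between 0.182 and 0.191 m and angle between scale's own z axis and vertical below 0.08 rad and angle between the x axis of scale and the x axis of stand, either way round below 0.3 rad and linear speed of scale below 0.03 m/s); the robot touches nothing.
It fails at once if the scale is loaded or pressed against the pail with more than 9 N (contact force between scale and pail above 9 N).
It fails at once if the pail is set down or knocked with more than 25 N (contact force between pail and anything else above 25 N).
It fails at once if the pail is hoisted more than 35 mm off the bench, tipped by more than 0.35 rad or moved more than 40 mm from where it stood (height (world z) of pail above 0.035 m or angle between pail's own z axis and vertical above 0.35 rad or distance of pail from where it was at the start of the episode above 0.04 m).
It fails at once if the hand touches the pail with more than 1 N (contact force between any of the fingers, the arm and pail above 1 N).
It fails at once if a bystander is moved more than 20 mm (distance of any of vial, forceps, wash_bottle, petri_dish, beaker, packet1, packet2 from where it was at the start of the episode above 0.02 m).
It also fails if it takes over 72 s, if anything falls off the work surface, if the arm or the gripper's body presses on something with over 40 N, if the wrist force passes 120 N, or if a joint passes its speed limit or range.

## Robot

A 7-joint arm with a two-finger parallel gripper is mounted at the origin on the work surface. World frame = base frame: x ahead of the robot, y to its left, z up, the work surface at z = 0. Lengths are in m, angles in degrees, forces in N, time in s.
With the tool pointing down it reaches from about 0.35 to 0.775 m from the base axis. Payload 3.1 kg.
Tool frame: the origin (TCP) lies at the very end of the fingers, on their centre line; the grasp point (between the pads) lies 19 mm behind it; z points along the fingers, y is the line along which they close (so a half turn about z gives the same grasp; the last joint's range is limited). The gripper opens to 85 mm and grips with 20 to 120 N. Pads are 22 mm wide; open, the fingers measure 114 mm over their backs; the gripper's body (76 mm by 85 mm) begins 54 mm behind the grasp point. The pads swing forward as they close: fully open they stand 13 mm farther back than shut.
Start: joints at [-68.795, 17.813, 0.802, 86.603, -0.252, 75.585, -1.558], TCP at [0.22, 0.504, 0.231] pointing down, gripper open.
Joint ranges: [-154.91, 154.91], [-16.99, 109.72], [-72.82, 74.43], [7.12, 147.25], [-82.49, 262.49], [11.32, 116.49], [-174.64, 174.64]. Speed limits (degrees/s): [159.86, 159.86, 180, 180, 180, 180, 180].

## Interface

Orientations are given as a 3x3 rotation matrix whose columns are the frame's x, y, z axes.
In Python, from bench import manip gives the robot as it stands. The module is installed in compiled form; this text tells all that it offers.
- The arm moves only by the shell command python3 -m creep 'ROWS'. ROWS is JSON, a list of rows, each an object of numbers: "grip": the opening, from -1 (shut) to 1 (fully open); "x", "y", "z": the shift along the tool's x, y, z normalised to -1 to 1, where 1 is 250 mm; "roll": the turn about the tool's z normalised to -1 to 1, where 1 is pi rad. In form: [{"grip": .., "x": .., "y": .., "z": .., "roll": ..}, ...]. A call has 1 to 10 rows; each row is the pose to reach, as a shift and turn from the pose commanded when the call began, along the tool's axes at that moment, turning the shorter way round; what a row does not reach only later rows make up. A row lasts 1/12 s, in which the tool goes at most 41.7 mm and 7.16 degrees, less where a joint would pass 70% of its speed; a pose out of reach is approached as far as the arm can. A call with a number of a shift or a turn outside -1 to 1 is refused whole. A call with a gripper value outside its range is refused whole. The fingers move at their own pace and stop on an object; the grip force is fixed at half the most. Time passes only in rows, so rows that repeat a pose let the fingers close. It gives the time, the measured TCP pose, the force, the opening and the grip force at its end, in the units of the state.
- manip.read_state(): the state, without advancing time (a new reading comes with each control period).
- manip.camera(name): name is "scene" or "side" or "wrist"; returns a dict with "frame" (400x640x3 uint8, red, green, blue), "fx", "fy", "cx", "cy" (pixels), "k1" (the pictures are not rectified: a ray, as slopes to the right and down, at radius r is drawn at 1 + k1 r^2 times it, then the intrinsics apply), "xyz" and "orientation" of the camera in the world; the wrist camera has in their place "mount" (4x4, takes a point from camera to tool coordinates, whose origin is the TCP and whose axes are the flange's). Camera axes: x right, y down, z forward; pixel columns grow to the right and rows downward; lengths in m; the calibration is good to about 2 mm. A picture is of the moment at which its call begins: read the wrist's pose just before it. There is no depth.
- manip.job_done(): hands the job in; it is judged then, once.
The state is a dict: "t": time; "qpos": joint angles; "joint_vel": joint speeds; "tau": joint torques, N m; "tcp_pos": TCP position; "orientation": TCP orientation; "contact_force": force on the tool from outside, world axes, zero at the start; "wrist_torque": the same for the moment, N m; "width": finger opening in m; "gripper_force": force on a finger pad.
Only numpy, scipy, OpenCV 4.12 (cv2) and the standard library are available. Lean on these libraries where they do the work, as an engineer would, in place of code of your own. Each camera call takes 0.05 s, during which the arm holds its last target. There are 200 camera calls.

## Working session

There is one attempt and no reset: what is moved stays moved. The work goes in short steps, Python scripts to look and compute and a shell command to move; the robot and the scene stay as the last step left them, time stands still between calls to the robot, and variables do not carry over. Pictures are saved under pics/ and viewed, at most 11 in all, crops included, and the job is handed in when it is done.

```bash
mkdir -p pics; cat > h.py <<'E'
import numpy as np, cv2
from bench import manip
def cam(n):
    s=manip.read_state(); c=manip.camera(n)
    if n=="wrist":
        M=np.array(c["mount"]); R=np.array(s["orientation"]); p=np.array(s["tcp_pos"])
        c["R"]=R@M[:3,:3]; c["p"]=R@M[:3,3]+p
    else: c["R"]=np.array(c["orientation"]); c["p"]=np.array(c["xyz"])
    return c
def ray(c,u,v):
    K=np.array([[c["fx"],0,c["cx"]],[0,c["fy"],c["cy"]],[0,0,1.]])
    a=np.array([(u-c["cx"])/c["fx"],(v-c["cy"])/c["fy"]]); b=a.copy()
    for _ in range(30): b=a/(1+c["k1"]*(b@b))
    return c["R"]@np.array([b[0],b[1],1])
def plane(c,u,v,z):
    d=ray(c,u,v); return c["p"]+d*(z-c["p"][2])/d[2]
def proj(c,P):
    q=c["R"].T@(np.array(P)-c["p"]); a=q[:2]/q[2]; a=a*(1+c["k1"]*(a@a))
    return np.array([a[0]*c["fx"]+c["cx"],a[1]*c["fy"]+c["cy"]])
def tri(c1,p1,c2,p2):
    d1,d2=ray(c1,*p1),ray(c2,*p2); A=np.stack([d1,-d2],1)
    t=np.linalg.lstsq(A,c2["p"]-c1["p"],rcond=None)[0]
    a,b=c1["p"]+t[0]*d1,c2["p"]+t[1]*d2
    return (a+b)/2,np.linalg.norm(a-b)
E
python3 - <<'E'
from h import *
import pickle
print(manip.read_state())
cs={}
for n in("scene","side","wrist"):
    c=cam(n);cs[n]=c;cv2.imwrite(f"pics/{n}0.png",c["frame"][...,::-1]); print(n,c["p"],c["R"].round(3).tolist(),c["fx"],c["k1"])
pickle.dump(cs,open("c0.pkl","wb"))
E
```

```text
{'t': 0.0, 'qpos': array([-68.7954956 ,  17.86018627,   0.80157138,  86.69299233,
        -0.25261958,  75.58347209,  -1.55963887]), 'joint_vel': array([ 0.05438549, -0.06107769, -0.01263141, -0.01355458, -0.05112601,
       -0.00128402, -0.07800227]), 'tau': array([ 7.46023233e-06, -3.79911625e+01,  1.45975831e-01, -2.30588812e+01,
        1.21644989e-02,  1.36138007e-02,  3.47642533e-06]), 'tcp_pos': array([0.21982902, 0.50335829, 0.23021617]), 'orientation': array([[-9.16428702e-01,  4.00197067e-01, -8.61747894e-04],
       [ 4.00197985e-01,  9.16426087e-01, -2.19076487e-03],
       [-8.70094259e-05, -2.35254958e-03, -9.99997229e-01]]), 'contact_force': array([-0.52772764, -0.37351384, -0.66598285]), 'wrist_torque': array([ 0.01373256,  0.0218607 , -0.01511072]), 'gripper_force': 0.0, 'width': 0.08535465520183866}
scene [ 1.40570375 -0.19410877  1.1007418 ] [[0.249, 0.738, -0.627], [0.968, -0.194, 0.157], [-0.005, -0.647, -0.763]] 427.7757798383043 0.0052566808442210886
side [0.44075435 1.22784975 0.86274012] [[-0.992, -0.055, 0.116], [-0.128, 0.507, -0.853], [-0.012, -0.86, -0.51]] 471.1329347117715 -0.13992539894050787
wrist [0.15225915 0.53314838 0.37369959] [[0.4, 0.876, 0.268], [0.917, -0.381, -0.12], [-0.003, 0.294, -0.956]] 322.0095590164908 -0.02958189548554408
```

View pics/scene0.png

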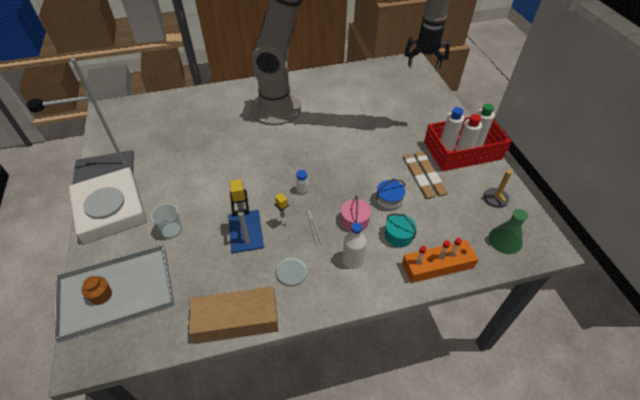

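View pics/side0.png

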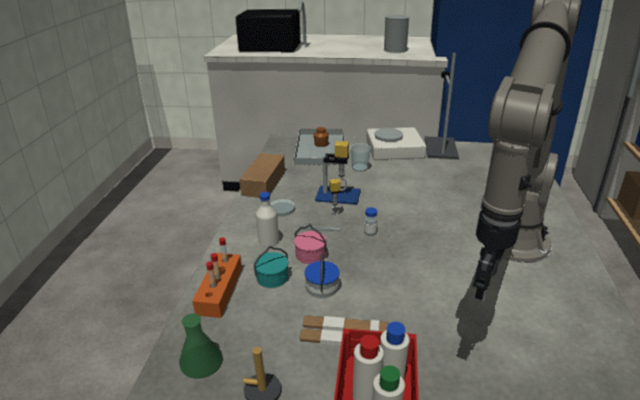

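The scene view shows a scale with a yellow top in the blue stand at (237,190) and a smaller copy at (281,205). The larger one on the blue stand fits the description. Of the three pails, blue at (391,194), pink at (356,215) and turquoise at (400,230), the blue-lidded steel one is meant. I'll confirm both in an enlarged crop and measure them.

```bash
python3 - <<'E'
from h import *
import pickle
cs=pickle.load(open("c0.pkl","rb"))
S,D=cs["scene"],cs["side"]
def crop(c,x,y,w,h): return cv2.resize(c["frame"][y:y+h,x:x+w,::-1],(400,300),interpolation=cv2.INTER_CUBIC)
im=np.vstack([np.hstack([crop(S,215,165,120,90),crop(S,350,165,80,60)]),np.hstack([crop(D,300,130,120,90),crop(D,280,245,80,60)])])
cv2.imwrite("pics/crop1.png",im)
def comps(c,lo,hi,mn):
    hsv=cv2.cvtColor(c["frame"],cv2.COLOR_RGB2HSV); m=cv2.inRange(hsv,lo,hi)
    n,l,st,ce=cv2.connectedComponentsWithStats(m)
    return [(st[i].tolist(),ce[i].round(1).tolist()) for i in range(1,n) if st[i][4]>mn]
for n,c in(("scene",S),("side",D)):
    print(n,"yellow",comps(c,(20,140,80),(32,255,255),20))
    print(n,"blue",[b for b in comps(c,(105,150,50),(125,255,255),30) if b[0][1]>120])
E
```

```text
scene yellow [([504, 171, 7, 12, 28], [507.0, 175.6]), ([230, 180, 15, 21, 246], [237.0, 190.2]), ([496, 184, 10, 17, 48], [500.8, 192.6]), ([276, 193, 11, 16, 120], [281.0, 200.6])]
scene blue [([297, 170, 10, 10, 72], [301.3, 174.5]), ([377, 181, 12, 9, 35], [381.7, 184.2]), ([378, 180, 27, 22, 398], [392.0, 191.5]), ([229, 211, 34, 42, 873], [245.7, 232.5]), ([352, 223, 10, 10, 78], [356.2, 227.4])]
side yellow [([335, 142, 13, 16, 186], [341.4, 149.3]), ([330, 179, 10, 13, 110], [334.6, 185.0]), ([251, 348, 14, 42, 176], [258.8, 369.4]), ([245, 379, 10, 5, 23], [248.2, 380.8])]
side blue [([636, 131, 4, 16, 36], [638.1, 139.3]), ([316, 187, 16, 15, 137], [323.9, 195.9]), ([338, 188, 22, 16, 252], [348.6, 196.1]), ([260, 192, 9, 9, 63], [264.4, 195.7]), ([366, 208, 11, 9, 77], [370.8, 211.7]), ([305, 261, 16, 23, 268], [313.2, 272.5]), ([323, 262, 16, 22, 290], [329.4, 272.3]), ([387, 322, 18, 22, 319], [395.2, 332.6])]
```

View pics/crop1.png

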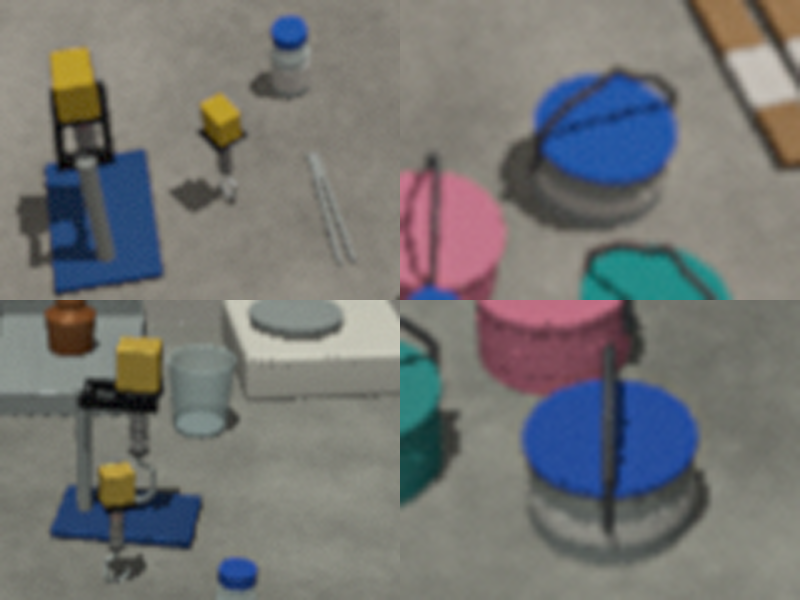

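```bash
python3 - <<'E'
from h import *
import pickle
cs=pickle.load(open("c0.pkl","rb"))
S,D=cs["scene"],cs["side"]
print("grip",tri(S,(237,190.2),D,(341.4,149.3)))
print("small",tri(S,(281,200.6),D,(334.6,185)))
print("peak",tri(S,(393.6,179),D,(321.6,254.2)))
print("lid",plane(S,391,191,.054),plane(D,322,272.9,.054))
# handle feet: side near foot at crop(609,530), far hidden ; scene feet
for n,c,u,v in(("near",D,321.8,291),("s1",S,378,197.5),("s2",S,385+50/5-10+0,184)): print(n,plane(c,u,v,.045))
for n,c,lo in(("scene",S,(229,211)),):
    m=cv2.inRange(cv2.cvtColor(c["frame"],cv2.COLOR_RGB2HSV),(105,150,40),(125,255,255))[205:258,225:268]
    r=cv2.minAreaRect(np.argwhere(m)[:,::-1].astype(np.float32)+[225,205] if 0 else (np.argwhere(m)[:,::-1]+[225,205]).astype(np.float32))
    b=cv2.boxPoints(r); print(b.round(1).tolist())
    for p in b: print(plane(c,*p,.01)[:2].round(4))
# check direct corners read from crop
for q in((47,165),(147,152),(162,275),(56,290)): print(plane(S,215+q[0]*.3,165+q[1]*.3,.01)[:2].round(4))
for q in((68,490),(200,497),(190,545),(53,533)): print("D",plane(D,300+q[0]*.3,130+(q[1]-300)*.3,.01)[:2].round(4))
E
```

```text
grip (array([ 0.56906424, -0.20954639,  0.1839715 ]), np.float64(0.004961493174525809))
small (array([ 0.57954125, -0.08831119,  0.11308056]), np.float64(0.005497305858961136))
peak (array([0.57726512, 0.27247576, 0.10942706]), np.float64(0.009980712823111136))
lid [0.58439826 0.27231342 0.054     ] [0.572203   0.27623979 0.054     ]
near [0.56509736 0.33625705 0.045     ]
s1 [0.59282558 0.22568534 0.045     ]
s2 [0.54338353 0.26829033 0.045     ]
[[226.6999969482422, 214.8000030517578], [257.29998779296875, 210.39999389648438], [262.70001220703125, 247.60000610351562], [232.0, 252.0]]
[ 0.5108 -0.2582]
[ 0.5181 -0.1593]
[ 0.6653 -0.1679]
[ 0.6574 -0.2602]
[ 0.5117 -0.2505]
[ 0.5204 -0.1539]
[ 0.6656 -0.165 ]
[ 0.6572 -0.2607]
D [ 0.6467 -0.2532]
D [ 0.5021 -0.2536]
D [ 0.5065 -0.1533]
D [ 0.6504 -0.1615]
```

Crop: top left shows the large scale in the stand's fork, with the post towards world +x, and the small copy hanging to its right. On the right is the steel pail with the blue lid, its handle nearly along world y. Both targets are confirmed, and the grip height of 0.184 and peak height of 0.109 match the sizes given. I'll look at the pail from close up first.

```bash
cat > go.py <<'E'
import sys; from h import *
# target x y z yaw(deg: direction of -tool x in world)
x,y,z,w=map(float,sys.argv[1:5]); s=manip.read_state()
R=np.array(s["orientation"]); p=np.array(s["tcp_pos"]); sh=R.T@(np.array([x,y,z])-p)/.25
yaw=np.degrees(np.arctan2(-R[1,0],-R[0,0])); r=-((w-yaw+180)%360-180)
print("t",round(s["t"],2),"at",p.round(4),"yaw",yaw.round(2),"F",s["contact_force"].round(2),"w",round(s["width"],4),"gf",round(s["gripper_force"],1))
print("shift xyz",sh.round(4),"dist",np.linalg.norm(sh*.25).round(3),"roll",(r/180).round(4), "rows>=",max(np.linalg.norm(sh)*6,abs(r)/7.16).round(1))
E
python3 go.py .52 .265 .33 0
```

```text
t 0.15 at [0.2199 0.5035 0.2305] yaw -23.59 F [-0.42  0.64  0.01] w 0.0851 gf 0.0
shift xyz [-1.4819 -0.3947 -0.3974] dist 0.396 roll -0.1311 rows>= 9.5
```

```bash
python3 -m creep '[{"grip":1,"x":-0.8,"y":-0.2,"z":-0.4,"roll":-0.07},{"grip":1,"x":-0.8,"y":-0.2,"z":-0.4,"roll":-0.07},{"grip":1,"x":-0.8,"y":-0.2,"z":-0.4,"roll":-0.07},{"grip":1,"x":-0.8,"y":-0.2,"z":-0.4,"roll":-0.07},{"grip":1,"x":-0.8,"y":-0.2,"z":-0.4,"roll":-0.07},{"grip":1,"x":-0.8,"y":-0.2,"z":-0.4,"roll":-0.07},{"grip":1,"x":-0.8,"y":-0.2,"z":-0.4,"roll":-0.07}]'; python3 go.py .52 .265 .33 0
```

```text
t: 0.73
tcp_pos: [0.3902, 0.3732, 0.3339]
orientation: [[-0.979, 0.203, 0.007], [0.203, 0.979, 0.0], [-0.007, 0.002, -1.0]]
contact_force: [0.8, -0.5, -0.5]
width: 0.0856
gripper_force: 0.0
t 0.73 at [0.3902 0.3732 0.3339] yaw -11.7 F [ 0.81 -0.46 -0.53] w 0.0856 gf 0.0
shift xyz [-0.596  -0.3188  0.0194] dist 0.169 roll -0.065 rows>= 4.1
```

```bash
python3 -m creep '[{"grip":1,"x":-0.6,"y":-0.32,"z":0,"roll":-0.065},{"grip":1,"x":-0.6,"y":-0.32,"z":0,"roll":-0.065},{"grip":1,"x":-0.6,"y":-0.32,"z":0,"roll":-0.065},{"grip":1,"x":-0.6,"y":-0.32,"z":0,"roll":-0.065},{"grip":1,"x":-0.6,"y":-0.32,"z":0,"roll":-0.065},{"grip":1,"x":-0.6,"y":-0.32,"z":0,"roll":-0.065},{"grip":1,"x":-0.6,"y":-0.32,"z":0,"roll":-0.065}]' && python3 - <<'E'
from h import *
import pickle
c=cam("wrist"); pickle.dump(c,open("w1.pkl","wb")); cv2.imwrite("pics/w1.png",c["frame"][...,::-1]); print(c["p"],manip.read_state()["tcp_pos"])
E
```

```text
t: 1.32
tcp_pos: [0.5147, 0.2717, 0.3304]
orientation: [[-1.0, -0.012, -0.002], [-0.012, 1.0, 0.0], [0.002, 0.0, -1.0]]
contact_force: [0.3, 1.0, 0.4]
width: 0.0856
gripper_force: 0.0
[0.441105   0.27021316 0.47392315] [0.51387196 0.27296533 0.33065284]
```

View pics/w1.png

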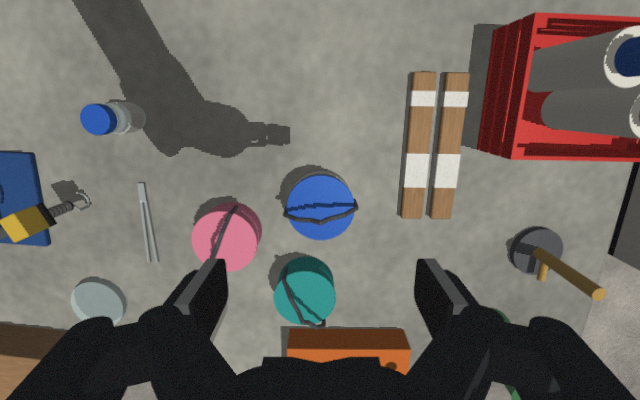

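Wrist view: the pail's lid is centred at (320,207), with handle feet at about (285,211) and (357,209) and the peak at about (321,220). The pink and turquoise pails sit farther from the robot (lower in the image), so the -x side of the pail is free.

```bash
python3 - <<'E'
from h import *
import pickle
c=pickle.load(open("w1.pkl","rb")); f=c["frame"]
m=cv2.inRange(cv2.cvtColor(f,cv2.COLOR_RGB2HSV),(105,120,40),(125,255,255)); m[:, :270]=0; m[:,370:]=0; m[:160]=0;m[250:]=0
m=cv2.morphologyEx(m,cv2.MORPH_CLOSE,np.ones((7,7)))
k=max(cv2.findContours(m,0,1)[0],key=cv2.contourArea); e=cv2.fitEllipse(cv2.convexHull(k)); print(e); print("lid",plane(c,*e[0],.054))
g=f[165:245,275:370]; cv2.imwrite("pics/w1c.png",cv2.resize(g[...,::-1],None,fx=7,fy=7,interpolation=cv2.INTER_CUBIC))
for z in(.105,.108): print("peak",plane(c,321,220,z))
cs=pickle.load(open("c0.pkl","rb")); print(tri(c,(321,220),cs["side"],(321.6,254.2)))
a,b=plane(c,286,210.5,.045),plane(c,357,209.5,.045); print(a,b)
E
```

```text
((320.22711181640625, 206.83863830566406), (64.787841796875, 67.95194244384766), 92.23763275146484)
lid [0.57562226 0.27118497 0.054     ]
peak [0.57610675 0.27221726 0.105     ]
peak [0.57500895 0.27220096 0.108     ]
(array([0.5731166 , 0.27217507, 0.11312941]), np.float64(2.9038006626256525e-05))
[0.58452554 0.22322117 0.045     ] [0.58176051 0.32282658 0.045     ]
```

View pics/w1c.png

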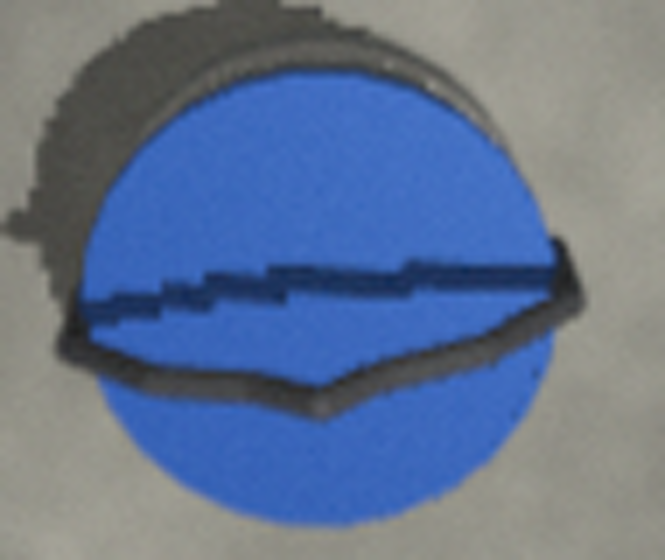

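Crop: the peak is at about (320.4,222.9), and the handle's line tilts about +5 degrees in yaw. The bail peak is near (0.577,0.272), which agrees with the lid centre. On to the scale.

```bash
python3 -m creep '[{"grip":1,"x":0,"y":-0.95,"z":0,"roll":0.01},{"grip":1,"x":0,"y":-0.95,"z":0,"roll":0.01},{"grip":1,"x":0,"y":-0.95,"z":0,"roll":0.01},{"grip":1,"x":0,"y":-0.95,"z":0,"roll":0.01},{"grip":1,"x":0,"y":-0.95,"z":0,"roll":0.01},{"grip":1,"x":0,"y":-0.95,"z":0,"roll":0.01},{"grip":1,"x":0,"y":-0.95,"z":0,"roll":0.01}]'>/dev/null; python3 go.py .53 -.21 .33 -3
```

```text
t 1.95 at [0.5175 0.0265 0.3322] yaw -1.65 F [ 0.53 -1.2  -0.38] w 0.0856 gf 0.0
shift xyz [-0.0771 -0.9441  0.0127] dist 0.237 roll 0.0075 rows>= 5.7
```

```bash
python3 -m creep '[{"grip":1,"x":-0.07,"y":-0.93,"z":0,"roll":0.008},{"grip":1,"x":-0.07,"y":-0.93,"z":0,"roll":0.008},{"grip":1,"x":-0.07,"y":-0.93,"z":0,"roll":0.008},{"grip":1,"x":-0.07,"y":-0.93,"z":0,"roll":0.008},{"grip":1,"x":-0.07,"y":-0.93,"z":0,"roll":0.008},{"grip":1,"x":-0.07,"y":-0.93,"z":0,"roll":0.008},{"grip":1,"x":-0.07,"y":-0.93,"z":0,"roll":0.008},{"grip":1,"x":-0.07,"y":-0.93,"z":0,"roll":0.008},{"grip":1,"x":-0.07,"y":-0.93,"z":0,"roll":0.008}]' && python3 - <<'E'
from h import *
import pickle
c=cam("wrist"); pickle.dump(c,open("w2.pkl","wb")); f=c["frame"]
cv2.imwrite("pics/w2.png",cv2.resize(f[60:360,120:520,::-1],None,fx=2,fy=2)); print(c["p"],manip.read_state()["tcp_pos"])
m=cv2.inRange(cv2.cvtColor(f,cv2.COLOR_RGB2HSV),(18,120,60),(34,255,255))
n,l,st,ce=cv2.connectedComponentsWithStats(m)
for i in range(1,n):
    if st[i][4]>100:
        pts=np.argwhere(l==i)[:,::-1].astype(np.float32); r=cv2.minAreaRect(pts); print(st[i],ce[i],cv2.boxPoints(r).tolist()); print([plane(c,*q,.209)[:2].round(4).tolist() for q in cv2.boxPoints(r)])
E
```

```text
t: 2.7
tcp_pos: [0.5324, -0.1956, 0.3311]
orientation: [[-0.999, 0.039, 0.0], [0.039, 0.999, 0.003], [-0.0, 0.003, -1.0]]
contact_force: [-0.5, 0.6, -0.4]
width: 0.0857
gripper_force: 0.0
[ 0.45840515 -0.19355152  0.47448239] [ 0.53241081 -0.19534656  0.33117412]
[395 191  34  38 777] [411.99485199 209.42728443] [[394.2241516113281, 198.1896514892578], [416.3103332519531, 188.72413635253906], [429.8620910644531, 220.34483337402344], [407.7759094238281, 229.8103485107422]]
[[0.5388, -0.1328], [0.5311, -0.1141], [0.5605, -0.1006], [0.5686, -0.1198]]
[ 286  200   39   59 2186] [305.52012809 229.20814273] [[286.0, 200.0], [324.0, 200.0], [324.0, 258.0], [286.0, 258.0]]
[[0.5368, -0.2259], [0.5381, -0.1932], [0.5933, -0.1952], [0.5919, -0.2298]]
```

View pics/w2.png

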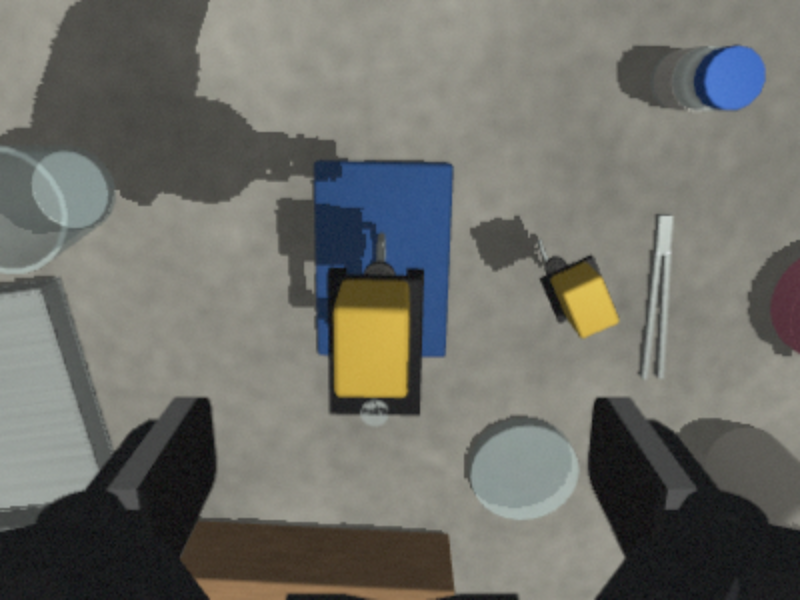

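Wrist crop: the grip's top face spans crop px (334,307)-(408,397), full-image centre (305.5,236). It is aligned with the tool (yaw about -2.2), and the small copy is well off to the right.

```bash
python3 - <<'E'
from h import *
import pickle
c=pickle.load(open("w2.pkl","rb"))
print([plane(c,*q,.209)[:2].round(4) for q in((305.5,236),(287,213.5),(324,213.5),(287,258.5),(323.5,258.5))])
E
python3 go.py .57 -.211 .25 -2.2;python3 go.py .57 -.211 .17 -2.2
```

```text
[array([ 0.5709, -0.2109]), array([ 0.5491, -0.2259]), array([ 0.5504, -0.1937]), array([ 0.5925, -0.229 ]), array([ 0.5938, -0.1957])]
t 2.75 at [ 0.5324 -0.1953  0.3312] yaw -2.2 F [ 0.47 -0.14  0.16] w 0.0855 gf 0.0
shift xyz [-0.1526 -0.0576  0.3246] dist 0.091 roll 0.0 rows>= 2.2
t 2.75 at [ 0.5324 -0.1953  0.3312] yaw -2.2 F [ 0.47 -0.14  0.16] w 0.0855 gf 0.0
shift xyz [-0.1525 -0.0585  0.6446] dist 0.166 roll 0.0 rows>= 4.0
```

```bash
python3 -m creep '[{"grip":1,"x":-0.155,"y":-0.06,"z":0.2,"roll":0},{"grip":1,"x":-0.155,"y":-0.06,"z":0.3,"roll":0},{"grip":1,"x":-0.155,"y":-0.06,"z":0.3,"roll":0},{"grip":1,"x":-0.155,"y":-0.06,"z":0.38,"roll":0},{"grip":1,"x":-0.155,"y":-0.06,"z":0.46,"roll":0},{"grip":1,"x":-0.155,"y":-0.06,"z":0.54,"roll":0},{"grip":1,"x":-0.155,"y":-0.06,"z":0.6,"roll":0},{"grip":1,"x":-0.155,"y":-0.06,"z":0.645,"roll":0},{"grip":1,"x":-0.155,"y":-0.06,"z":0.645,"roll":0},{"grip":1,"x":-0.155,"y":-0.06,"z":0.645,"roll":0}]'>/dev/null; python3 go.py .5705 -.211 .17 -2.2
```

```text
t 3.58 at [ 0.5699 -0.2145  0.1706] yaw -2.41 F [0.32 0.1  0.74] w 0.0856 gf 0.0
shift xyz [-0.0019  0.0139  0.0025] dist 0.004 roll -0.0012 rows>= 0.1
```

```bash
python3 -m creep '[{"grip":1,"x":0,"y":0.014,"z":0,"roll":0},{"grip":1,"x":0,"y":0.014,"z":0,"roll":0},{"grip":0,"x":0,"y":0.014,"z":0,"roll":0},{"grip":-1,"x":0,"y":0.014,"z":0,"roll":0},{"grip":-1,"x":0,"y":0.014,"z":0,"roll":0},{"grip":-1,"x":0,"y":0.014,"z":0,"roll":0},{"grip":-1,"x":0,"y":0.014,"z":0,"roll":0},{"grip":-1,"x":0,"y":0.014,"z":0,"roll":0},{"grip":-1,"x":0,"y":0.014,"z":0,"roll":0},{"grip":-1,"x":0,"y":0.014,"z":0,"roll":0}]'; python3 go.py .5705 -.211 .33 -2.2
```

```text
t: 4.42
tcp_pos: [0.5699, -0.2125, 0.1704]
orientation: [[-0.999, 0.044, 0.001], [0.044, 0.999, -0.0], [-0.001, -0.0, -1.0]]
contact_force: [-0.3, -0.5, 1.8]
width: 0.0331
gripper_force: 60.1
t 4.42 at [ 0.5699 -0.2125  0.1704] yaw -2.53 F [-0.25 -0.53  1.76] w 0.0331 gf 60.1
shift xyz [-0.0026  0.0059 -0.6384] dist 0.16 roll -0.0018 rows>= 3.8
```

```bash
python3 -m creep '[{"grip":-1,"x":0,"y":0,"z":-0.03,"roll":0},{"grip":-1,"x":0,"y":0,"z":-0.08,"roll":0},{"grip":-1,"x":0,"y":0,"z":-0.16,"roll":0},{"grip":-1,"x":0,"y":0,"z":-0.26,"roll":0},{"grip":-1,"x":0,"y":0,"z":-0.36,"roll":0},{"grip":-1,"x":0,"y":0,"z":-0.46,"roll":0},{"grip":-1,"x":0,"y":0,"z":-0.56,"roll":0},{"grip":-1,"x":0,"y":0,"z":-0.64,"roll":0},{"grip":-1,"x":0,"y":0,"z":-0.68,"roll":0},{"grip":-1,"x":0,"y":0,"z":-0.68,"roll":0}]'; python3 go.py .50 .02 .335 2;python3 go.py .50 .265 .335 5
```

```text
t: 5.25
tcp_pos: [0.5704, -0.2133, 0.3431]
orientation: [[-0.999, 0.044, 0.005], [0.044, 0.999, -0.002], [-0.005, -0.002, -1.0]]
contact_force: [-0.5, -1.0, -1.0]
width: 0.0333
gripper_force: 59.9
t 5.25 at [ 0.5704 -0.2133  0.3431] yaw -2.55 F [-0.49 -0.97 -1.  ] w 0.0333 gf 59.9
shift xyz [0.323  0.9197 0.0288] dist 0.244 roll -0.0253 rows>= 5.9
t 5.25 at [ 0.5704 -0.2133  0.3431] yaw -2.55 F [-0.49 -0.97 -1.  ] w 0.0333 gf 59.9
shift xyz [0.3666 1.8988 0.0266] dist 0.484 roll -0.0419 rows>= 11.6
```

```bash
python3 -m creep '[{"grip":-1,"x":0.04,"y":0.1,"z":0,"roll":-0.01},{"grip":-1,"x":0.1,"y":0.22,"z":0,"roll":-0.02},{"grip":-1,"x":0.14,"y":0.35,"z":0,"roll":-0.03},{"grip":-1,"x":0.18,"y":0.48,"z":0,"roll":-0.035},{"grip":-1,"x":0.22,"y":0.61,"z":0,"roll":-0.04},{"grip":-1,"x":0.26,"y":0.74,"z":0,"roll":-0.04},{"grip":-1,"x":0.3,"y":0.86,"z":0,"roll":-0.04},{"grip":-1,"x":0.33,"y":0.95,"z":0,"roll":-0.04},{"grip":-1,"x":0.33,"y":0.98,"z":0,"roll":-0.04},{"grip":-1,"x":0.33,"y":0.98,"z":0,"roll":-0.04}]' >/dev/null; python3 go.py .517 .267 .335 5
```

```text
t 6.08 at [0.497  0.0392 0.3388] yaw 5.03 F [-0.03  0.96 -1.27] w 0.0333 gf 60.1
shift xyz [-0.1594  0.9006  0.016 ] dist 0.229 roll 0.0001 rows>= 5.5
```

```bash
python3 -m creep '[{"grip":-1,"x":-0.03,"y":0.12,"z":0,"roll":0},{"grip":-1,"x":-0.05,"y":0.24,"z":0,"roll":0},{"grip":-1,"x":-0.08,"y":0.36,"z":0,"roll":0},{"grip":-1,"x":-0.1,"y":0.48,"z":0,"roll":0},{"grip":-1,"x":-0.12,"y":0.6,"z":0,"roll":0},{"grip":-1,"x":-0.14,"y":0.72,"z":0,"roll":0},{"grip":-1,"x":-0.16,"y":0.82,"z":0,"roll":0},{"grip":-1,"x":-0.16,"y":0.9,"z":0,"roll":0},{"grip":-1,"x":-0.16,"y":0.9,"z":0,"roll":0},{"grip":-1,"x":-0.16,"y":0.9,"z":0,"roll":0}]' >/dev/null; python3 go.py .517 .267 .219 5
```

```text
t 6.92 at [0.5201 0.2628 0.3385] yaw 4.66 F [ 0.68 -1.34 -1.17] w 0.0332 gf 60.2
shift xyz [0.01   0.0191 0.4781] dist 0.12 roll -0.0019 rows>= 2.9
```

Now descend beside the handle, then check from the cameras.

```bash
python3 -m creep '[{"grip":-1,"x":0.012,"y":0.018,"z":0.06,"roll":0},{"grip":-1,"x":0.012,"y":0.018,"z":0.13,"roll":0},{"grip":-1,"x":0.012,"y":0.018,"z":0.2,"roll":0},{"grip":-1,"x":0.012,"y":0.018,"z":0.27,"roll":0},{"grip":-1,"x":0.012,"y":0.018,"z":0.34,"roll":0},{"grip":-1,"x":0.012,"y":0.018,"z":0.41,"roll":0},{"grip":-1,"x":0.012,"y":0.018,"z":0.46,"roll":0},{"grip":-1,"x":0.012,"y":0.018,"z":0.48,"roll":0},{"grip":-1,"x":0.012,"y":0.018,"z":0.48,"roll":0},{"grip":-1,"x":0.012,"y":0.018,"z":0.48,"roll":0}]' >/dev/null; python3 go.py .575 .272 .219 5
python3 - <<'E'
from h import *
import pickle
s,d,w=cam("scene"),cam("side"),cam("wrist"); pickle.dump((s,d,w),open("p3.pkl","wb"))
a=cv2.resize(s["frame"][140:215,350:430,::-1],(400,375),interpolation=cv2.INTER_CUBIC)
b=cv2.resize(d["frame"][200:300,270:377,::-1],(400,375),interpolation=cv2.INTER_CUBIC)
cv2.imwrite("pics/p3.png",np.hstack([a,b]))
tp=manip.read_state(); g=np.array(tp["tcp_pos"])+[.001,0,.0163]
for n,c in(("s",s),("d",d),("w",w)): print(n,"seat",proj(c,g-[0,0,.156]),"peak",proj(c,[.577,.272,.108]))
E
```

```text
t 7.75 at [0.5171 0.266  0.2204] yaw 4.53 F [ 0.05 -0.13 -0.39] w 0.0334 gf 60.2
shift xyz [-0.2327  0.0055  0.0059] dist 0.058 roll -0.0026 rows>= 1.4
s seat [383.44011638 171.05167325] peak [392.3395619  178.06362152]
d seat [342.8301109  264.09457962] peak [320.13715827 255.62285204]
w seat [321.60916725 189.19009998] peak [321.27678542 261.271117  ]
```

View pics/p3.png

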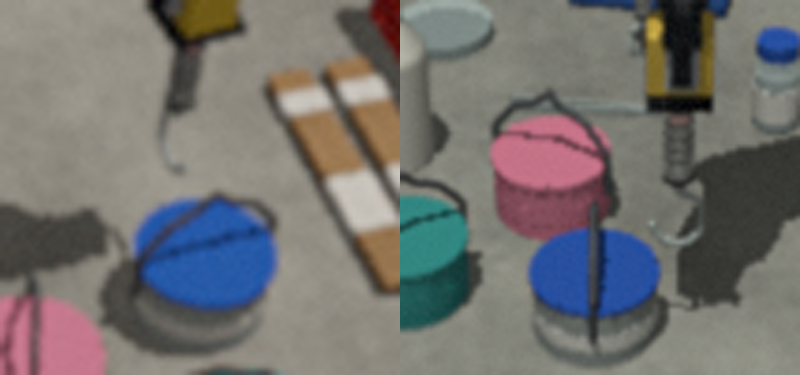

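Both crops show the hook on the pail's -x side at mid-handle height, side-view hook bottom at (675,240) and peak at (595,205), within a pixel or two of my predictions. I'll slide it under the wire.

```bash
python3 -m creep '[{"grip":-1,"x":-0.025,"y":0.005,"z":0,"roll":0},{"grip":-1,"x":-0.05,"y":0.005,"z":0,"roll":0},{"grip":-1,"x":-0.075,"y":0.005,"z":0,"roll":0},{"grip":-1,"x":-0.1,"y":0.005,"z":0,"roll":0},{"grip":-1,"x":-0.125,"y":0.005,"z":0,"roll":0},{"grip":-1,"x":-0.15,"y":0.005,"z":0,"roll":0},{"grip":-1,"x":-0.17,"y":0.005,"z":0,"roll":0},{"grip":-1,"x":-0.19,"y":0.005,"z":0,"roll":0},{"grip":-1,"x":-0.21,"y":0.005,"z":0,"roll":0},{"grip":-1,"x":-0.23,"y":0.005,"z":0,"roll":0}]' >/dev/null; python3 go.py .576 .272 .219 5
python3 - <<'E'
from h import *
import pickle
s,d,w=cam("scene"),cam("side"),cam("wrist"); pickle.dump((s,d,w),open("p4.pkl","wb"))
a=cv2.resize(s["frame"][140:215,350:430,::-1],(400,375),interpolation=cv2.INTER_CUBIC)
b=cv2.resize(d["frame"][225:285,290:354,::-1],(400,375),interpolation=cv2.INTER_CUBIC)
cv2.imwrite("pics/p4.png",np.hstack([a,b]))
E
```

```text
t 8.73 at [0.5738 0.2737 0.22  ] yaw 4.67 F [-0.42 -0.11 -1.46] w 0.0336 gf 60.2
shift xyz [-0.008  -0.0076  0.0039] dist 0.003 roll -0.0018 rows>= 0.1
```

View pics/p4.png

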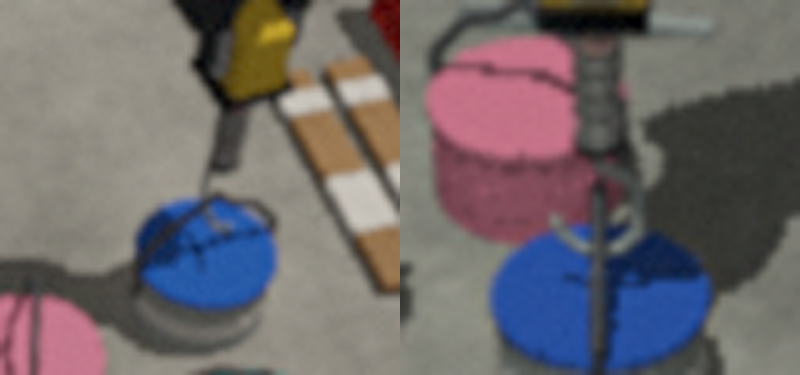

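Side crop: the wire at (600,200) stands between the tip (555,215) and the shank (640,205). The hook is under the handle, so I'll raise it slowly.

```bash
cat > chk.py <<'E'
from h import *
import pickle,sys
s,d,w=pickle.load(open("p3.pkl","rb")) ; F=[]
def edge(c,u0,u1,v0,v1):
    hsv=cv2.cvtColor(c["frame"],cv2.COLOR_RGB2HSV); b=hsv[...,1].astype(float)*((hsv[...,0]>100)&(hsv[...,0]<130))
    return np.mean([v0+(b[v0:v1,u]>110).nonzero()[0].max() for u in range(u0,u1)])
d2=cam("side"); s2=cam("scene")
st=manip.read_state(); f=[]
h=lambda c0,c1,a:edge(c1,*a)-edge(c0,*a)
A=(310,320,255,292);A2=(325,335,255,292);B=(383,400,180,212)
ez=[proj(c,[.577,.272,.064])[1]-proj(c,[.577,.272,.054])[1] for c in(d,s)]
print("t",round(st["t"],2),"tcp",np.round(st["tcp_pos"],4),"F",st["contact_force"].round(2),"lift mm side",[round(10*h(d,d2,a)/ez[0],1) for a in(A,A2)],"scene",round(10*h(s,s2,B)/ez[1],1))
pickle.dump((s2,d2),open("last.pkl","wb"))
E
python3 -m creep '[{"grip":-1,"x":-0.005,"y":-0.006,"z":-0.015,"roll":0},{"grip":-1,"x":-0.005,"y":-0.006,"z":-0.03,"roll":0},{"grip":-1,"x":-0.005,"y":-0.006,"z":-0.045,"roll":0},{"grip":-1,"x":-0.005,"y":-0.006,"z":-0.06,"roll":0},{"grip":-1,"x":-0.005,"y":-0.006,"z":-0.075,"roll":0},{"grip":-1,"x":-0.005,"y":-0.006,"z":-0.085,"roll":0},{"grip":-1,"x":-0.005,"y":-0.006,"z":-0.095,"roll":0},{"grip":-1,"x":-0.005,"y":-0.006,"z":-0.105,"roll":0},{"grip":-1,"x":-0.005,"y":-0.006,"z":-0.115,"roll":0},{"grip":-1,"x":-0.005,"y":-0.006,"z":-0.12,"roll":0}]' >/dev/null; python3 chk.py
```

```text
t 9.82 tcp [0.5748 0.2722 0.2501] F [ 1.12 -0.35 -2.56] lift mm side [np.float64(0.3), np.float64(-0.0)] scene -0.3
```

```bash
python3 -m creep '[{"grip":-1,"x":0,"y":0,"z":-0.006,"roll":0},{"grip":-1,"x":0,"y":0,"z":-0.012,"roll":0},{"grip":-1,"x":0,"y":0,"z":-0.018,"roll":0},{"grip":-1,"x":0,"y":0,"z":-0.024,"roll":0},{"grip":-1,"x":0,"y":0,"z":-0.03,"roll":0},{"grip":-1,"x":0,"y":0,"z":-0.036,"roll":0},{"grip":-1,"x":0,"y":0,"z":-0.042,"roll":0},{"grip":-1,"x":0,"y":0,"z":-0.048,"roll":0},{"grip":-1,"x":0,"y":0,"z":-0.054,"roll":0},{"grip":-1,"x":0,"y":0,"z":-0.06,"roll":0}]' >/dev/null; python3 chk.py
```

```text
t 10.75 tcp [0.5747 0.2722 0.2652] F [-0.02  0.02 -3.49] lift mm side [np.float64(-0.0), np.float64(-0.0)] scene -0.3
```

```bash
python3 -m creep '[{"grip":-1,"x":0,"y":0,"z":-0.006,"roll":0},{"grip":-1,"x":0,"y":0,"z":-0.012,"roll":0},{"grip":-1,"x":0,"y":0,"z":-0.018,"roll":0},{"grip":-1,"x":0,"y":0,"z":-0.024,"roll":0},{"grip":-1,"x":0,"y":0,"z":-0.03,"roll":0},{"grip":-1,"x":0,"y":0,"z":-0.036,"roll":0},{"grip":-1,"x":0,"y":0,"z":-0.036,"roll":0},{"grip":-1,"x":0,"y":0,"z":-0.036,"roll":0}]' >/dev/null; python3 chk.py
```

```text
t 11.52 tcp [0.5747 0.2724 0.2739] F [ 0.28 -0.84 -5.21] lift mm side [np.float64(-0.7), np.float64(-1.0)] scene -0.0
```

```bash
python3 -m creep '[{"grip":-1,"x":0,"y":0,"z":-0.006,"roll":0},{"grip":-1,"x":0,"y":0,"z":-0.012,"roll":0},{"grip":-1,"x":0,"y":0,"z":-0.018,"roll":0},{"grip":-1,"x":0,"y":0,"z":-0.024,"roll":0},{"grip":-1,"x":0,"y":0,"z":-0.03,"roll":0},{"grip":-1,"x":0,"y":0,"z":-0.03,"roll":0},{"grip":-1,"x":0,"y":0,"z":-0.03,"roll":0}]' >/dev/null; python3 chk.py
```

```text
t 12.2 tcp [0.5747 0.2723 0.2815] F [-0.59 -0.21 -5.16] lift mm side [np.float64(3.4), np.float64(3.4)] scene 4.0
```

It has lifted about 4 mm, so I'll go up another 7 mm and hold.

```bash
python3 -m creep '[{"grip":-1,"x":0,"y":0,"z":-0.006,"roll":0},{"grip":-1,"x":0,"y":0,"z":-0.012,"roll":0},{"grip":-1,"x":0,"y":0,"z":-0.018,"roll":0},{"grip":-1,"x":0,"y":0,"z":-0.024,"roll":0},{"grip":-1,"x":0,"y":0,"z":-0.028,"roll":0},{"grip":-1,"x":0,"y":0,"z":-0.028,"roll":0},{"grip":-1,"x":0,"y":0,"z":-0.028,"roll":0}]' >/dev/null; python3 chk.py
```

```text
t 12.88 tcp [0.5747 0.2723 0.2885] F [-0.67 -0.77 -4.85] lift mm side [np.float64(9.9), np.float64(9.9)] scene 10.4
```

```bash
R='' ; python3 -m creep '[{"grip":-1,"x":0,"y":0,"z":0,"roll":0},{"grip":-1,"x":0,"y":0,"z":0,"roll":0},{"grip":-1,"x":0,"y":0,"z":0,"roll":0},{"grip":-1,"x":0,"y":0,"z":0,"roll":0},{"grip":-1,"x":0,"y":0,"z":0,"roll":0},{"grip":-1,"x":0,"y":0,"z":0,"roll":0},{"grip":-1,"x":0,"y":0,"z":0,"roll":0},{"grip":-1,"x":0,"y":0,"z":0,"roll":0},{"grip":-1,"x":0,"y":0,"z":0,"roll":0},{"grip":-1,"x":0,"y":0,"z":0,"roll":0}]' >/dev/null; python3 chk.py; python3 - <<'E'
from h import *
import pickle
s,d=pickle.load(open("last.pkl","rb"))
a=cv2.resize(s["frame"][140:215,350:430,::-1],(400,375),interpolation=cv2.INTER_CUBIC)
b=cv2.resize(d["frame"][205:305,270:377,::-1],(400,375),interpolation=cv2.INTER_CUBIC)
cv2.imwrite("pics/p5.png",np.hstack([a,b]))
E
```

```text
t 13.82 tcp [0.5748 0.2723 0.2886] F [ 1.   -0.01 -5.41] lift mm side [np.float64(9.2), np.float64(9.2)] scene 10.4
```

View pics/p5.png

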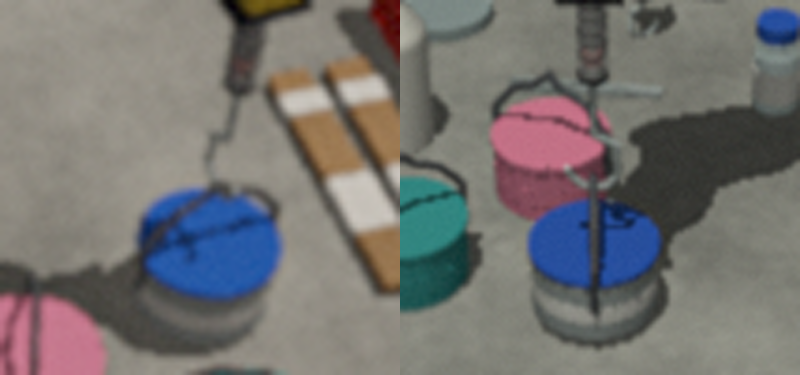

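Crop: the pail hangs upright on the hook, clear by about 10 mm. Holding for another second or so.

```bash
for i in 1 2; do python3 -m creep '[{"grip":-1,"x":0,"y":0,"z":0,"roll":0},{"grip":-1,"x":0,"y":0,"z":0,"roll":0},{"grip":-1,"x":0,"y":0,"z":0,"roll":0},{"grip":-1,"x":0,"y":0,"z":0,"roll":0},{"grip":-1,"x":0,"y":0,"z":0,"roll":0},{"grip":-1,"x":0,"y":0,"z":0,"roll":0},{"grip":-1,"x":0,"y":0,"z":0,"roll":0},{"grip":-1,"x":0,"y":0,"z":0,"roll":0},{"grip":-1,"x":0,"y":0,"z":0,"roll":0},{"grip":-1,"x":0,"y":0,"z":0,"roll":0}]' >/dev/null; done
python3 -m creep '[{"grip":-1,"x":0,"y":0,"z":0.006,"roll":0},{"grip":-1,"x":0,"y":0,"z":0.012,"roll":0},{"grip":-1,"x":0,"y":0,"z":0.018,"roll":0},{"grip":-1,"x":0,"y":0,"z":0.024,"roll":0},{"grip":-1,"x":0,"y":0,"z":0.03,"roll":0},{"grip":-1,"x":0,"y":0,"z":0.036,"roll":0},{"grip":-1,"x":0,"y":0,"z":0.042,"roll":0},{"grip":-1,"x":0,"y":0,"z":0.05,"roll":0},{"grip":-1,"x":0,"y":0,"z":0.06,"roll":0},{"grip":-1,"x":0,"y":0,"z":0.07,"roll":0}]' >/dev/null;  python3 chk.py; python3 go.py .5748 .2723 .219 4.7
```

```text
t 16.42 tcp [0.5747 0.2724 0.2707] F [ 0.43  0.51 -4.45] lift mm side [np.float64(-1.0), np.float64(-1.0)] scene 0.6
t 16.42 at [0.5747 0.2724 0.2707] yaw 4.68 F [ 0.43  0.51 -4.45] w 0.0338 gf 60.1
shift xyz [-0.0005 -0.0004  0.2067] dist 0.052 roll -0.0001 rows>= 1.2
```

Pail is down. I'll lower the hook clear of the wire to z 0.219.

```bash
python3 -m creep '[{"grip":-1,"x":0,"y":0,"z":0.02,"roll":0},{"grip":-1,"x":0,"y":0,"z":0.04,"roll":0},{"grip":-1,"x":0,"y":0,"z":0.06,"roll":0},{"grip":-1,"x":0,"y":0,"z":0.08,"roll":0},{"grip":-1,"x":0,"y":0,"z":0.1,"roll":0},{"grip":-1,"x":0,"y":0,"z":0.125,"roll":0},{"grip":-1,"x":0,"y":0,"z":0.15,"roll":0},{"grip":-1,"x":0,"y":0,"z":0.18,"roll":0},{"grip":-1,"x":0,"y":0,"z":0.2,"roll":0},{"grip":-1,"x":0,"y":0,"z":0.205,"roll":0}]' >/dev/null
python3 -m creep '[{"grip":-1,"x":0,"y":0,"z":0.003,"roll":0},{"grip":-1,"x":0,"y":0,"z":0.003,"roll":0},{"grip":-1,"x":0,"y":0,"z":0.003,"roll":0}]' >/dev/null; python3 chk.py; python3 go.py .515 .2672 .219 4.7
python3 - <<'E'
from h import *
import pickle
s,d=pickle.load(open("last.pkl","rb"))
a=cv2.resize(s["frame"][140:215,350:430,::-1],(400,375),interpolation=cv2.INTER_CUBIC)
b=cv2.resize(d["frame"][225:285,290:354,::-1],(400,375),interpolation=cv2.INTER_CUBIC)
cv2.imwrite("pics/p6.png",np.hstack([a,b]))
E
```

```text
t 17.6 tcp [0.575  0.2724 0.2196] F [ 0.64 -0.53 -1.42] lift mm side [np.float64(-2.1), np.float64(-1.7)] scene -0.3
t 17.6 at [0.575  0.2724 0.2196] yaw 4.67 F [ 0.64 -0.53 -1.42] w 0.0337 gf 60.5
shift xyz [ 0.2411 -0.0011  0.0021] dist 0.06 roll -0.0002 rows>= 1.4
```

View pics/p6.png

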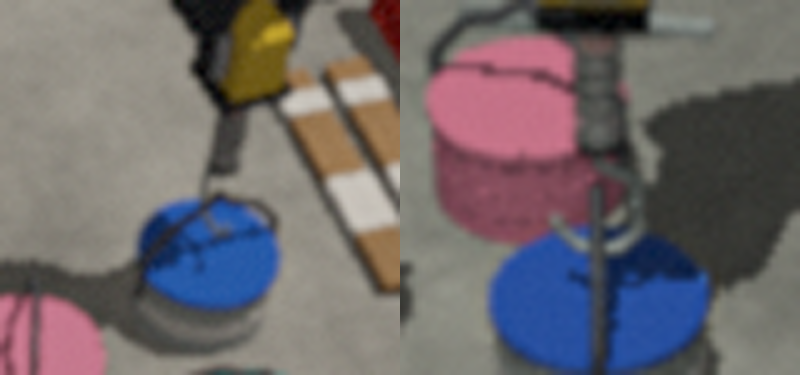

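Crop: the pail stands where it was, and the unloaded hook is back in the same relation to the wire. I'll back out along -x, then rise.

```bash
python3 -m creep '[{"grip":-1,"x":0.025,"y":0,"z":0,"roll":0},{"grip":-1,"x":0.05,"y":0,"z":0,"roll":0},{"grip":-1,"x":0.075,"y":0,"z":0,"roll":0},{"grip":-1,"x":0.1,"y":0,"z":0,"roll":0},{"grip":-1,"x":0.125,"y":0,"z":0,"roll":0},{"grip":-1,"x":0.15,"y":0,"z":0,"roll":0},{"grip":-1,"x":0.175,"y":0,"z":0,"roll":0},{"grip":-1,"x":0.2,"y":0,"z":0,"roll":0},{"grip":-1,"x":0.22,"y":0,"z":0,"roll":0},{"grip":-1,"x":0.24,"y":0,"z":0,"roll":0}]' >/dev/null
python3 -m creep '[{"grip":-1,"x":0.01,"y":0,"z":-0.05,"roll":0},{"grip":-1,"x":0.01,"y":0,"z":-0.12,"roll":0},{"grip":-1,"x":0.01,"y":0,"z":-0.2,"roll":0},{"grip":-1,"x":0.01,"y":0,"z":-0.3,"roll":0},{"grip":-1,"x":0.01,"y":0,"z":-0.4,"roll":0},{"grip":-1,"x":0.01,"y":0,"z":-0.47,"roll":0},{"grip":-1,"x":0.01,"y":0,"z":-0.5,"roll":0},{"grip":-1,"x":0.01,"y":0,"z":-0.5,"roll":0}]' >/dev/null
python3 chk.py; python3 go.py .53 .03 .343 0;
```

```text
t 19.2 tcp [0.5121 0.267  0.343 ] F [ 0.28  0.25 -1.62] lift mm side [np.float64(-1.7), np.float64(-1.7)] scene -0.6
t 19.2 at [0.5121 0.267  0.343 ] yaw 4.66 F [ 0.28  0.25 -1.62] w 0.0334 gf 60.5
shift xyz [ 5.800e-03 -9.507e-01  6.000e-04] dist 0.238 roll 0.0259 rows>= 5.7
```

```bash
python3 -m creep '[{"grip":-1,"x":0,"y":-0.1,"z":0,"roll":0.01},{"grip":-1,"x":0,"y":-0.22,"z":0,"roll":0.02},{"grip":-1,"x":0,"y":-0.35,"z":0,"roll":0.025},{"grip":-1,"x":0,"y":-0.48,"z":0,"roll":0.026},{"grip":-1,"x":0,"y":-0.61,"z":0,"roll":0.026},{"grip":-1,"x":0,"y":-0.74,"z":0,"roll":0.026},{"grip":-1,"x":0,"y":-0.86,"z":0,"roll":0.026},{"grip":-1,"x":0,"y":-0.95,"z":0,"roll":0.026},{"grip":-1,"x":0,"y":-0.95,"z":0,"roll":0.026},{"grip":-1,"x":0,"y":-0.95,"z":0,"roll":0.026}]' >/dev/null
python3 go.py .5699 -.2125 .343 -2.5
```

```text
t 20.03 at [0.531  0.0284 0.3423] yaw -0.27 F [ 0.06  1.16 -1.73] w 0.0334 gf 60.5
shift xyz [-0.1601 -0.963  -0.0028] dist 0.244 roll 0.0124 rows>= 5.9
```

```bash
python3 -m creep '[{"grip":-1,"x":-0.02,"y":-0.1,"z":0,"roll":0.006},{"grip":-1,"x":-0.04,"y":-0.22,"z":0,"roll":0.012},{"grip":-1,"x":-0.06,"y":-0.35,"z":0,"roll":0.012},{"grip":-1,"x":-0.08,"y":-0.48,"z":0,"roll":0.012},{"grip":-1,"x":-0.1,"y":-0.61,"z":0,"roll":0.012},{"grip":-1,"x":-0.12,"y":-0.74,"z":0,"roll":0.012},{"grip":-1,"x":-0.14,"y":-0.86,"z":0,"roll":0.012},{"grip":-1,"x":-0.16,"y":-0.94,"z":0,"roll":0.012},{"grip":-1,"x":-0.16,"y":-0.963,"z":0,"roll":0.012},{"grip":-1,"x":-0.16,"y":-0.963,"z":0,"roll":0.012}]' >/dev/null
python3 -m creep '[{"grip":-1,"x":0,"y":0,"z":0,"roll":0},{"grip":-1,"x":0,"y":0,"z":0,"roll":0}]' >/dev/null
python3 go.py .5699 -.2125 .24 -2.5
```

```text
t 21.03 at [ 0.5724 -0.2072  0.3436] yaw -1.93 F [-0.19  0.44 -1.94] w 0.0332 gf 60.4
shift xyz [ 0.0093 -0.0228  0.4144] dist 0.104 roll 0.0032 rows>= 2.5
```

```bash
python3 -m creep '[{"grip":-1,"x":0.009,"y":-0.023,"z":0,"roll":0.003},{"grip":-1,"x":0.009,"y":-0.023,"z":0,"roll":0.003},{"grip":-1,"x":0.009,"y":-0.023,"z":0,"roll":0.003},{"grip":-1,"x":0.009,"y":-0.023,"z":0,"roll":0.003},{"grip":-1,"x":0.009,"y":-0.023,"z":0,"roll":0.003}]' >/dev/null
python3 go.py .5699 -.2125 .1704 -2.5
```

```text
t 21.45 at [ 0.5694 -0.2156  0.3442] yaw -2.68 F [ 0.21  0.77 -1.19] w 0.0333 gf 60.4
shift xyz [-0.0013  0.0121  0.6953] dist 0.174 roll -0.001 rows>= 4.2
```

```bash
python3 -m creep '[{"grip":-1,"x":0,"y":0.008,"z":0.04,"roll":0},{"grip":-1,"x":0,"y":0.008,"z":0.08,"roll":0},{"grip":-1,"x":0,"y":0.008,"z":0.12,"roll":0},{"grip":-1,"x":0,"y":0.008,"z":0.12,"roll":0},{"grip":-1,"x":0,"y":0.008,"z":0.12,"roll":0}]' >/dev/null
python3 go.py .5699 -.2125 .1704 -2.5
```

```text
t 21.87 at [ 0.5689 -0.2136  0.3129] yaw -2.71 F [-0.32 -0.16 -1.45] w 0.0335 gf 60.5
shift xyz [-0.0052  0.0041  0.5698] dist 0.142 roll -0.0011 rows>= 3.4
```

```bash
python3 -m creep '[{"grip":-1,"x":-0.004,"y":0.004,"z":0.06,"roll":0},{"grip":-1,"x":-0.004,"y":0.004,"z":0.12,"roll":0},{"grip":-1,"x":-0.004,"y":0.004,"z":0.18,"roll":0},{"grip":-1,"x":-0.004,"y":0.004,"z":0.24,"roll":0},{"grip":-1,"x":-0.004,"y":0.004,"z":0.3,"roll":0},{"grip":-1,"x":-0.004,"y":0.004,"z":0.36,"roll":0},{"grip":-1,"x":-0.004,"y":0.004,"z":0.42,"roll":0},{"grip":-1,"x":-0.004,"y":0.004,"z":0.48,"roll":0},{"grip":-1,"x":-0.004,"y":0.004,"z":0.52,"roll":0},{"grip":-1,"x":-0.004,"y":0.004,"z":0.53,"roll":0}]' >/dev/null
python3 go.py .5699 -.2125 .1704 -2.5
```

```text
t 22.7 at [ 0.5695 -0.2126  0.1798] yaw -2.71 F [-1.11  0.02 -1.39] w 0.0333 gf 60.5
shift xyz [-0.0015  0.0003  0.0374] dist 0.009 roll -0.0012 rows>= 0.2
```

```bash
python3 -m creep '[{"grip":-1,"x":0,"y":0,"z":0.008,"roll":0},{"grip":-1,"x":0,"y":0,"z":0.016,"roll":0},{"grip":-1,"x":0,"y":0,"z":0.024,"roll":0},{"grip":-1,"x":0,"y":0,"z":0.03,"roll":0},{"grip":-1,"x":0,"y":0,"z":0.036,"roll":0},{"grip":-1,"x":0,"y":0,"z":0.037,"roll":0},{"grip":-1,"x":0,"y":0,"z":0.037,"roll":0}]' >/dev/null
python3 go.py .5699 -.2125 .1704 -2.5
```

```text
t 23.28 at [ 0.5705 -0.213   0.1724] yaw -2.71 F [-0.19 -0.09 -2.3 ] w 0.0335 gf 60.5
shift xyz [0.0025 0.0018 0.0079] dist 0.002 roll -0.0012 rows>= 0.1
```

```bash
python3 -m creep '[{"grip":-1,"x":0,"y":0,"z":0.004,"roll":0},{"grip":-1,"x":0,"y":0,"z":0.008,"roll":0},{"grip":-1,"x":0,"y":0,"z":0.01,"roll":0},{"grip":-1,"x":0,"y":0,"z":0.01,"roll":0},{"grip":-1,"x":0,"y":0,"z":0.01,"roll":0}]' >/dev/null
python3 go.py .5699 -.2125 .1704 -2.5
```

```text
t 23.7 at [ 0.5707 -0.2131  0.1704] yaw -2.71 F [-0.44  0.13  2.19] w 0.0334 gf 60.8
shift xyz [0.0034 0.0021 0.    ] dist 0.001 roll -0.0012 rows>= 0.0
```

The flange is resting on the fork, force reversed to +2 N. Now release.

```bash
python3 -m creep '[{"grip":-0.2,"x":0,"y":0,"z":0,"roll":0},{"grip":0,"x":0,"y":0,"z":0,"roll":0},{"grip":0.3,"x":0,"y":0,"z":0,"roll":0},{"grip":0.6,"x":0,"y":0,"z":0,"roll":0},{"grip":1,"x":0,"y":0,"z":0,"roll":0},{"grip":1,"x":0,"y":0,"z":0,"roll":0},{"grip":1,"x":0,"y":0,"z":0,"roll":0},{"grip":1,"x":0,"y":0,"z":0,"roll":0},{"grip":1,"x":0,"y":0,"z":0,"roll":0}]'
python3 -m creep '[{"grip":1,"x":0,"y":0,"z":-0.05,"roll":0},{"grip":1,"x":0,"y":0,"z":-0.12,"roll":0},{"grip":1,"x":0,"y":0,"z":-0.2,"roll":0},{"grip":1,"x":0,"y":0,"z":-0.3,"roll":0},{"grip":1,"x":0,"y":0,"z":-0.4,"roll":0},{"grip":1,"x":0.1,"y":0,"z":-0.5,"roll":0},{"grip":1,"x":0.15,"y":0,"z":-0.6,"roll":0},{"grip":1,"x":0.15,"y":0,"z":-0.64,"roll":0},{"grip":1,"x":0.15,"y":0,"z":-0.64,"roll":0},{"grip":1,"x":0.15,"y":0,"z":-0.64,"roll":0}]'
python3 - <<'E'
from h import *
c=cam("wrist"); d=cam("side"); f=c["frame"]
a=cv2.resize(f[100:320,170:470,::-1],(410,300)); b=cv2.resize(d["frame"][130:300,280:400,::-1],(300,425),interpolation=cv2.INTER_CUBIC)[:]
im=np.zeros((425,710,3),np.uint8); im[:300,:410]=a; im[:,410:]=b; cv2.imwrite("pics/w9.png",im)
m=cv2.inRange(cv2.cvtColor(f,cv2.COLOR_RGB2HSV),(18,120,60),(34,255,255)); n,l,st,ce=cv2.connectedComponentsWithStats(m)
i=1+np.argmax(st[1:,4]); x,y,w,h,_=st[i]; print(st[i],plane(c,x+w/2,y+h-22,.209),[plane(c,x+q,y+h,.209)[:2].round(4) for q in(0,w)])
E
```

```text
t: 24.45
tcp_pos: [0.5705, -0.213, 0.1698]
orientation: [[-0.999, 0.047, 0.0], [0.047, 0.999, 0.0], [-0.0, 0.0, -1.0]]
contact_force: [0.5, -1.0, -0.1]
width: 0.0852
gripper_force: 0.0
t: 25.28
tcp_pos: [0.5337, -0.2109, 0.3294]
orientation: [[-0.999, 0.047, 0.001], [0.047, 0.999, 0.0], [-0.001, 0.0, -1.0]]
contact_force: [0.4, 0.6, -0.9]
width: 0.0851
gripper_force: 0.0
[ 301  199   39   60 2222] [ 0.57307976 -0.21343048  0.209     ] [array([ 0.5939, -0.2321]), array([ 0.5955, -0.1968])]
```

View pics/w9.png

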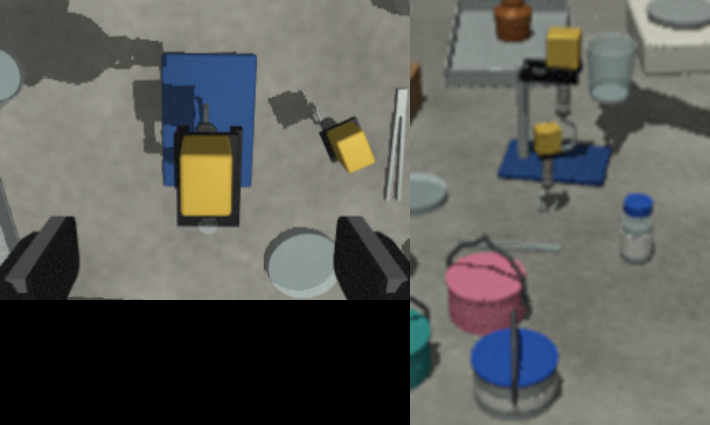

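The scale hangs upright in the fork, within about 2 mm of its old place. The pail stands where it was and the gripper is clear.

```bash
python3 -c "
from bench import manip
print(manip.job_done())"
```

```text
the job is handed in; nothing more can be done
None
```

The pail was weighed at about 3.8 N (roughly 0.39 kg), held about 10 mm clear for over two seconds, and set down where it stood; the scale is back in its stand and the job is handed in, with no verdict returned.

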